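# Make up two repair kits

### The arm

A 7-joint arm with a two-finger parallel gripper is mounted at the origin on a cart in front of the work surface, level with it; the furniture and walls round the work are solid. World frame = base frame: x ahead of the robot, y to its left, z up, the work surface at z = 0. Lengths are in m, angles in degrees, forces in N, time in s.
With the tool pointing down it reaches from about 0.4 to 0.85 m from the base axis. Payload 10.4 kg.
Tool frame: the origin (TCP) lies midway between the tips of the shut fingers; the grasp point (between the pads) lies 19 mm behind it; z points along the fingers, y is the line along which they close (so a half turn about z gives the same grasp; the last joint's range is limited). The gripper opens to 87 mm and grips with 3 to 60 N. Pads are 19 mm wide; open, the fingers measure 117 mm over their backs; the gripper's body (75 mm by 190 mm) begins 51 mm behind the grasp point.
Start: joints at [-69.534, 19.034, -3.707, 83.658, 1.238, 77.344, -5.071], TCP at [0.232, 0.58, 0.223] pointing down, gripper open.
Joint ranges: [-148.97, 148.97], [-28.65, 121.19], [-84.17, 76.75], [9.2, 138.47], [-72.65, 252.65], [3.7, 117.97], [-149.18, 149.18]. Speed limits (degrees/s): [127.2, 127.2, 159.86, 159.86, 180, 180, 180].

### API

Orientations are given as a 3x3 rotation matrix whose columns are the frame's x, y, z axes.
In Python, from station import get_obs, eyes, job, finder gives the robot as it stands.
- The arm moves only by the tool apply_moves, never from a script. Its argument "rows" is a list that holds one entry, the list of rows, each a list of 7 numbers: the shift along the tool's x, y, z in mm, then the turn, a rotation vector about the tool's x, y, z in degrees, then the finger opening in mm, from 0 to 87. A call has 1 to 5 rows; each row is the pose to reach, as a shift and turn from the pose commanded when the call began, along the tool's axes at that moment; what a row does not reach only later rows make up. A row lasts 1/10 s, in which the tool goes at most 50 mm and 8.59 degrees, less where a joint would pass 70% of its speed; a pose out of reach is approached as far as the arm can. A call with a gripper value outside its range is refused whole. The fingers move at their own pace and stop on an object; "force" is the grip in N (left out, the last holds). Time passes only in rows, so rows that repeat a pose let the fingers close. It gives the time, the measured TCP pose, the force, the opening and the grip force at its end, in the units of the state.
- get_obs(): the state, without advancing time (a new reading comes with each control period).
- eyes.grab_frame(name): name is "scene" or "top" or "wrist"; returns the picture (384x512x3 uint8, red, green, blue); there is no depth.
- eyes.get_calibration(name): a dict with "fx", "fy", "cx", "cy" (pixels), "pose" (4x4, takes a point from camera to world coordinates); the wrist camera has in their place "T_tool_cam" (4x4, takes a point from camera to tool coordinates, whose origin is the TCP and whose axes are the flange's). Camera axes: x right, y down, z forward; pixel columns grow to the right and rows downward; lengths in m; the calibration is good to about 2 mm. A picture is of the moment at which its call begins: read the wrist's pose just before it. get_calibration takes no time and is no camera call.
- job.finish_job(): hands the job in; it is judged then, once.
Trained networks look in the newest picture that a camera, given by its name, has taken for a name from the list of things; names that differ only in an ending like _2 or _b are one class to them, and where a whole thing is asked for, a point or a joint stands for the part that bears it (a point fixed in the world has none). Each returns a list of dicts, best first, with "conf" (0 to 1); they miss things now and then, are a little off and sometimes report something else, mostly with a low value. They report only what shows in the picture. A call takes as long as a camera call. They do not tell look-alikes from the thing itself.
- finder.silhouettes(query, camera): "mask" (384x512 bool, what is visible of it) and "uv" ([column, row] in pixels, amid what is visible of it).
- finder.tip_of(query, camera): "uv" ([column, row] in pixels: a listed point, or the origin of a listed thing).
The state is a dict: "time_s": time; "q": joint angles; "qvel": joint speeds; "tau": joint torques, N m; "position": TCP position; "ee_rot": TCP orientation; "ft_force": force on the tool from outside, world axes, zero at the start; "ft_torque": the same for the moment, N m; "finger_gap": opening from 0.0 (shut) to 1.0 (fully open); "grasp_force": force on a finger pad.
Only numpy, scipy, OpenCV 4.12 (cv2) and the standard library are available. Lean on these libraries where they do the work, as an engineer would, in place of code of your own. Each camera call takes 0.05 s, during which the arm holds its last target. There are 200 camera calls.

### The job

Make up two repair kits from the parts lying about on the bench, one part to a compartment, each flat on the compartment's floor and the same way up as it lies now. The tray with three compartments gets the power supply kit: the transformer in the middle compartment, and the larger capacitor and the relay in the two outer ones, either way round. The tray with two compartments gets the tester kit: the nine-volt battery and the smaller capacitor, either way round; the fuse box belongs to neither kit, so leave it where it is.

Things in the scene. Friction and masses are not known exactly. Their poses are not given: they have to be found in the camera images.
- tray_three: The longer kit tray: grey open plastic tray, fixed, three compartments in a row. Outside 100 (its x) by 208 mm (its y), rim and 2 mm dividers 14 mm high, walls and floor 3 mm thick. Compartments 66 mm wide (y), 94 mm long (x); centres at y = -68, 0 and +68 mm. Origin: centre of the underside; y along the row, z up. Blank label on the front (-x) side.
- tray_two: The shorter kit tray: grey open plastic tray, fixed, two compartments in a row. Outside 100 (its x) by 148 mm (its y), rim and 2 mm dividers 14 mm high, walls and floor 3 mm thick. Compartments 70 mm wide (y), 94 mm long (x); centres at y = -36 and +36 mm. Origin: centre of the underside; y along the row, z up. Blank label on the front (-x) side.
- transformer: Small mains transformer, grey laminated core with a yellow winding, 38 (x) by 47 (y) by 38 mm high, the tallest of the parts, 0.18 kg. Origin: centre of its underside; z up. Grasp across its 38 mm (x).
- large_capacitor: The larger of the two capacitors: a can lying on its side, dark blue, 42 mm long (x) with its two pins at the -x end, 22 mm in diameter (y, z), 0.03 kg. The can itself runs from x = -15 to +21 mm. Origin: middle of the overall length, on the underside; z up. Grasp across y. It does not roll.
- small_capacitor: The smaller of the two capacitors: a can lying on its side, black, 36 mm long (x) with its two pins at the -x end, 18 mm in diameter (y, z), 0.03 kg. The can itself runs from x = -12 to +18 mm. Origin: middle of the overall length, on the underside; z up. Grasp across y. It does not roll.
- relay: Small blue relay, a block 13 (x) by 29 (y) by 16 mm high with thin pins sticking up to 20 mm, 14 g. Origin: centre of its underside; z up. Grasp across its 13 mm (x).
- nine_volt_cell: Nine-volt block battery lying flat, ochre with a black band, 52 (x) by 27 (y) by 18 mm high, 45 g; the terminals are at the +x end, the solid body runs from x = -26 to +23 mm. Origin: centre of its underside; z up. Grasp across its 27 mm (y).
- fuse_box: Plain off-white closed box of fuses, 42 (x) by 60 (y) by 22 mm high; not wanted for either kit, stays where it is. Origin: centre of its underside.
Things that resemble listed ones, but are neither listed nor needed, are in the scene too. Leave any orange look-alike of the transformer alone.

How it is judged (in metres and radians):
At the end, for the whole second after the job is handed in: Transformer in the long tray's middle compartment, larger capacitor and relay in its outer two; battery and smaller capacitor one in each compartment of the short tray. All down on the floor (within 4 mm), level within 0.15 rad, released, at rest. Fuse box within 25 mm of its start (y of transformer in the frame of tray_three between -0.031 and 0.031 m and x of transformer in the frame of tray_three between -0.045 and 0.045 m and z of transformer in the frame of tray_three between -0.002 and 0.007 m and angle between transformer's own z axis and vertical below 0.15 rad and ((y of large_capacitor in the frame of tray_three between 0.037 and 0.099 m and x of large_capacitor in the frame of tray_three between -0.045 and 0.045 m and z of large_capacitor in the frame of tray_three between -0.002 and 0.007 m and angle between each of large_capacitor, relay's own z axis and vertical below 0.15 rad and y of relay in the frame of tray_three between -0.099 and -0.037 m and x of relay in the frame of tray_three between -0.045 and 0.045 m and z of relay in the frame of tray_three between -0.002 and 0.007 m) or (y of large_capacitor in the frame of tray_three between -0.099 and -0.037 m and x of large_capacitor in the frame of tray_three between -0.045 and 0.045 m and z of large_capacitor in the frame of tray_three between -0.002 and 0.007 m and angle between each of large_capacitor, relay's own z axis and vertical below 0.15 rad and y of relay in the frame of tray_three between 0.037 and 0.099 m and x of relay in the frame of tray_three between -0.045 and 0.045 m and z of relay in the frame of tray_three between -0.002 and 0.007 m)) and ((y of nine_volt_cell in the frame of tray_two between 0.003 and 0.069 m and x of nine_volt_cell in the frame of tray_two between -0.045 and 0.045 m and z of nine_volt_cell in the frame of tray_two between -0.002 and 0.007 m and angle between each of nine_volt_cell, small_capacitor's own z axis and vertical below 0.15 rad and y of small_capacitor in the frame of tray_two between -0.069 and -0.003 m and x of small_capacitor in the frame of tray_two between -0.045 and 0.045 m and z of small_capacitor in the frame of tray_two between -0.002 and 0.007 m) or (y of nine_volt_cell in the frame of tray_two between -0.069 and -0.003 m and x of nine_volt_cell in the frame of tray_two between -0.045 and 0.045 m and z of nine_volt_cell in the frame of tray_two between -0.002 and 0.007 m and angle between each of nine_volt_cell, small_capacitor's own z axis and vertical below 0.15 rad and y of small_capacitor in the frame of tray_two between 0.003 and 0.069 m and x of small_capacitor in the frame of tray_two between -0.045 and 0.045 m and z of small_capacitor in the frame of tray_two between -0.002 and 0.007 m)) and distance of fuse_box from where it was at the start of the episode below 0.025 m and linear speed of each of transformer, large_capacitor, relay, nine_volt_cell, small_capacitor below 0.02 m/s); the robot touches nothing.
It fails at once if the fuse box is moved by more than 25 mm (distance of fuse_box from where it was at the start of the episode above 0.025 m).
It also fails if it takes over 99 s, if anything falls off the work surface, if the arm or the gripper's body presses on something with over 40 N, if the wrist force passes 120 N, or if a joint passes its speed limit or range.

## Working session

There is one attempt and no reset: what is moved stays moved. The work goes in short steps, Python scripts to look and compute and a tool call to move; the robot and the scene stay as the last step left them, time stands still between calls to the robot, and variables do not carry over. Pictures are saved under pics/ and viewed, at most 14 in all, crops included, and the job is handed in when it is done.

Besides the shell and the picture viewer there is one more tool, called as name(argument=value, ...), one argument or row to a line, values as JSON. apply_moves: Moves the arm, as the interface text tells. Its arguments: {"type":"object","properties":{"rows":{"type":"array"},"force":{"type":"number"}},"required":["rows"]}

```bash
mkdir -p pics; ls; python3 - <<'E'
from station import get_obs, eyes, job, finder
import cv2,numpy as np
np.set_printoptions(precision=4,suppress=True)
o=get_obs();print(o['time_s'],o['position'],o['ee_rot'],o['finger_gap'])
for c in ['top','scene']:
    im=eyes.grab_frame(c);cv2.imwrite(f'pics/{c}.png',cv2.resize(im[...,::-1],(800,600)))
    k=eyes.get_calibration(c);print(c,{a:(np.array(v) if a=='pose' else v) for a,v in k.items()})
    for n in ['tray_three','tray_two','transformer','large_capacitor','small_capacitor','relay','nine_volt_cell','fuse_box']:
        r=finder.silhouettes(n,c)
        print(n,[(round(d['conf'],2),np.round(d['uv']).tolist(),int(d['mask'].sum())) for d in r[:4]])
print(eyes.get_calibration('wrist'),get_obs()['time_s'])
E
```

```text
pics
0.0 [0.2316 0.5801 0.2218] [[-0.9288  0.3707 -0.0004]
 [ 0.3707  0.9288 -0.0013]
 [-0.0001 -0.0014 -1.    ]] 1.000340249500376
top {'fx': 396.70280344275835, 'fy': 396.70280344275835, 'cx': 257.55808610834447, 'cy': 198.51075368114695, 'pose': array([[-0.0104, -0.9914,  0.1303,  0.3295],
       [-0.9999,  0.0096, -0.0064, -0.1317],
       [ 0.0051, -0.1303, -0.9915,  1.5948],
       [ 0.    ,  0.    ,  0.    ,  1.    ]])}
tray_three [(0.94, [304.0, 205.0], 1302)]
tray_two [(0.61, [160.0, 192.0], 906)]
transformer [(0.64, [260.0, 199.0], 110), (0.63, [238.0, 173.0], 105)]
large_capacitor [(0.47, [203.0, 215.0], 39)]
small_capacitor []
relay []
nine_volt_cell [(0.49, [260.0, 223.0], 83)]
fuse_box [(0.52, [232.0, 196.0], 152)]
scene {'fx': 394.5694374254781, 'fy': 394.5694374254781, 'cx': 254.85846657663427, 'cy': 187.67138599411848, 'pose': array([[ 0.5853, -0.6036,  0.5414, -0.1228],
       [-0.8108, -0.4329,  0.3939, -0.6285],
       [-0.0034, -0.6695, -0.7428,  0.9314],
       [ 0.    ,  0.    ,  0.    ,  1.    ]])}
tray_three [(0.77, [302.0, 223.0], 2092)]
tray_two [(0.96, [168.0, 136.0], 906), (0.39, [254.0, 190.0], 188)]
transformer [(0.65, [255.0, 191.0], 229), (0.62, [368.0, 291.0], 334), (0.5, [247.0, 160.0], 168), (0.46, [232.0, 212.0], 175)]
large_capacitor []
small_capacitor []
relay [(0.55, [205.0, 155.0], 42)]
nine_volt_cell [(0.46, [231.0, 212.0], 178)]
fuse_box [(0.72, [228.0, 177.0], 243)]
{'fx': 270.58892254785195, 'fy': 270.58892254785195, 'cx': 255.34126574492723, 'cy': 192.49723035298084, 'T_tool_cam': array([[-0.0013, -0.9675, -0.2529,  0.0692],
       [ 1.    , -0.0011, -0.0007,  0.0006],
       [ 0.0004, -0.2529,  0.9675, -0.1622],
       [ 0.    ,  0.    ,  0.    ,  1.    ]])} 0.9
```

```bash
cat > h.py <<'E'
import numpy as np,cv2
from station import get_obs, eyes, job, finder
np.set_printoptions(precision=4,suppress=True)
def ray(cam,uv,z,obs=None):
    k=eyes.get_calibration(cam)
    if 'pose' in k: P=np.array(k['pose'])
    else:
        T=np.eye(4);T[:3,:3]=obs['ee_rot'];T[:3,3]=obs['position'];P=T@np.array(k['T_tool_cam'])
    uv=np.atleast_2d(uv).astype(float)
    d=np.c_[(uv[:,0]-k['cx'])/k['fx'],(uv[:,1]-k['cy'])/k['fy'],np.ones(len(uv))]@P[:3,:3].T
    return (P[:3,3]+d*((z-P[2,3])/d[:,2])[:,None])[:,:2]
E
python3 - <<'E'
from h import *
im=eyes.grab_frame('top')[...,::-1]
cv2.imwrite('pics/topc.png',cv2.resize(im[140:275,150:350] if 0 else im[135:275,120:306+14],(800,560),interpolation=cv2.INTER_CUBIC))
im=eyes.grab_frame('scene')[...,::-1]
cv2.imwrite('pics/scenec.png',cv2.resize(im[110:320,120:400],(800,600),interpolation=cv2.INTER_CUBIC))
for n,u in dict(t3=(304,205),t2=(160,192),trA=(260,199),trB=(238,173),lc=(203,215),nv=(260,223),fb=(232,196)).items(): print(n,ray('top',u,.01))
E
```

```text
t3 [[ 0.5096 -0.3284]]
t2 [[0.5681 0.2513]]
trA [[ 0.5357 -0.1517]]
trB [[ 0.6431 -0.0635]]
lc [[0.4733 0.0773]]
nv [[ 0.439  -0.1506]]
fb [[ 0.549 -0.039]]
```

View pics/topc.png

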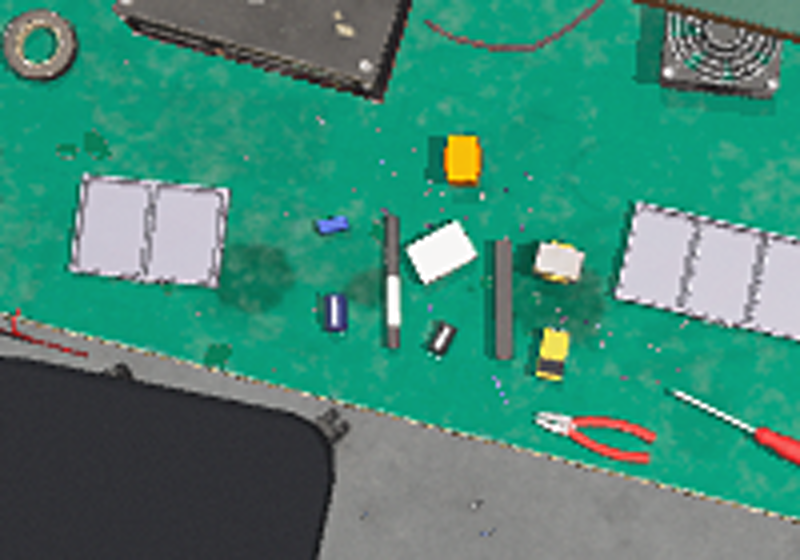

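View pics/scenec.png

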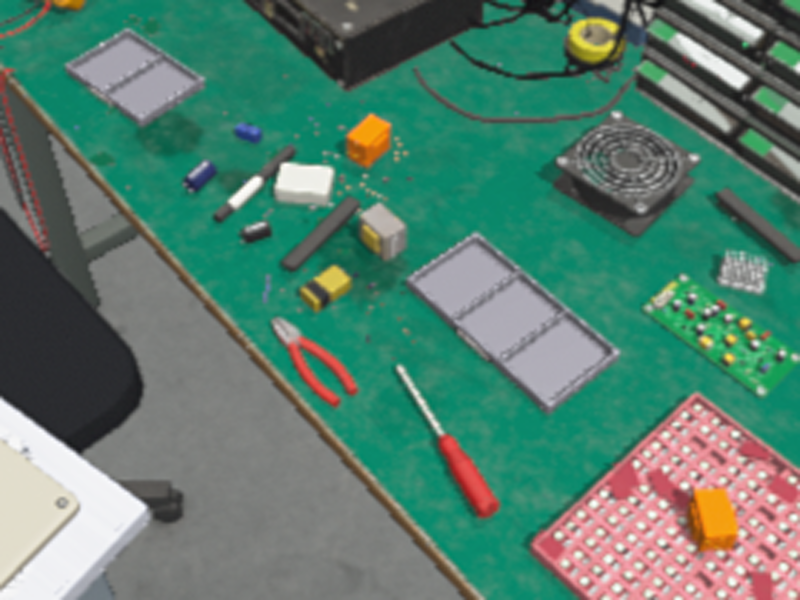

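Candidates (top-camera pixels): grey/yellow transformer at (260,200) fits; the orange blocks at (236,175) and on the pink board are look-alikes. The dark blue can at (204,213) is the large capacitor. The black can at (230,219) is the small one. The light blue block at (203,191) is the relay. The ochre/black block at (258,223) is the battery, and the white box at (230,198) is the fuse box. I'll fly over and confirm with the wrist camera.

apply_moves(
  rows=[
    [[-37,-34,0,0,0,0,87],[-74,-67,0,0,0,0,87],[-111,-101,0,0,0,0,87],[-148,-134,0,0,0,0,87],[-185,-168,0,0,0,0,87]],
  ],
)

```text
time_s: 1.5
position: [0.3418, 0.3542, 0.2228]
ee_rot: [[-0.929, 0.371, 0.0], [0.371, 0.929, 0.001], [-0.0, 0.001, -1.0]]
ft_force: [1.9, 0.1, 0.1]
finger_gap: 0.998
grasp_force: 0.0
```

apply_moves(
  rows=[
    [[-37,-34,0,0,0,0,87],[-74,-67,0,0,0,0,87],[-111,-101,0,0,0,0,87],[-148,-134,0,0,0,0,87],[-185,-168,0,0,0,0,87]],
  ],
)

```text
time_s: 2.0
position: [0.4511, 0.1298, 0.2229]
ee_rot: [[-0.929, 0.371, 0.001], [0.371, 0.929, 0.001], [-0.0, 0.001, -1.0]]
ft_force: [0.3, 0.9, 0.3]
finger_gap: 1.0
grasp_force: 0.0
```

apply_moves(
  rows=[
    [[-37,-34,0,0,0,0,87],[-74,-67,0,0,0,0,87],[-111,-101,0,0,0,0,87],[-133,-120,0,0,0,0,87],[-133,-120,0,0,0,0,87]],
  ],
)

```text
time_s: 2.5
position: [0.5305, -0.0339, 0.2227]
ee_rot: [[-0.926, 0.377, 0.001], [0.377, 0.926, -0.002], [-0.001, -0.001, -1.0]]
ft_force: [-0.4, 0.6, -0.4]
finger_gap: 1.0
grasp_force: 0.0
```

```bash
python3 - <<'E'
from h import *
o=get_obs();print(o['time_s'],o['position'],o['ee_rot'],o['q'])
im=eyes.grab_frame('wrist');cv2.imwrite('pics/w1.png',cv2.resize(im[...,::-1],(800,600),interpolation=cv2.INTER_CUBIC))
H=dict(tray_three=.014,tray_two=.014,transformer=.03,large_capacitor=.015,small_capacitor=.012,relay=.014,nine_volt_cell=.016,fuse_box=.02)
for n,z in H.items():
    for d in finder.silhouettes(n,'wrist')[:3]:
        c=max(cv2.findContours(d['mask'].astype('uint8'),0,2)[0],key=cv2.contourArea)[:,0]
        w=ray('wrist',c,z,o)*1000
        r=cv2.minAreaRect(w.astype('float32'))
        print(n,round(d['conf'],2),np.round(d['uv']),'rect',np.round(r[0]),np.round(r[1]),round(r[2],1))
E
```

```text
2.5 [ 0.5305 -0.0339  0.2227] [[-0.9263  0.3768  0.0008]
 [ 0.3768  0.9263 -0.0018]
 [-0.0014 -0.0014 -1.    ]] [-28.6822   7.026   29.9236  99.3558  -3.5233  74.5282  69.8563]
tray_three 0.89 [106. 212.] rect [ 501. -308.] [212.  72.] 74.7
tray_two 0.65 [462. 118.] rect [564. 247.] [129. 104.] 83.2
transformer 0.97 [180. 202.] rect [ 527. -144.] [56. 43.] 75.1
large_capacitor 0.59 [318. 112.] rect [481.  75.] [39. 23.] 2.5
large_capacitor 0.55 [179. 201.] rect [ 529. -151.] [59. 44.] 76.2
small_capacitor 0.72 [238. 120.] rect [454. -30.] [20. 33.] 61.8
relay 0.55 [343. 170.] rect [569.  79.] [17. 31.] 11.8
nine_volt_cell 0.67 [155. 140.] rect [ 439. -138.] [32. 50.] 80.0
fuse_box 0.95 [260. 176.] rect [540. -29.] [45. 63.] 27.6
```

View pics/w1.png

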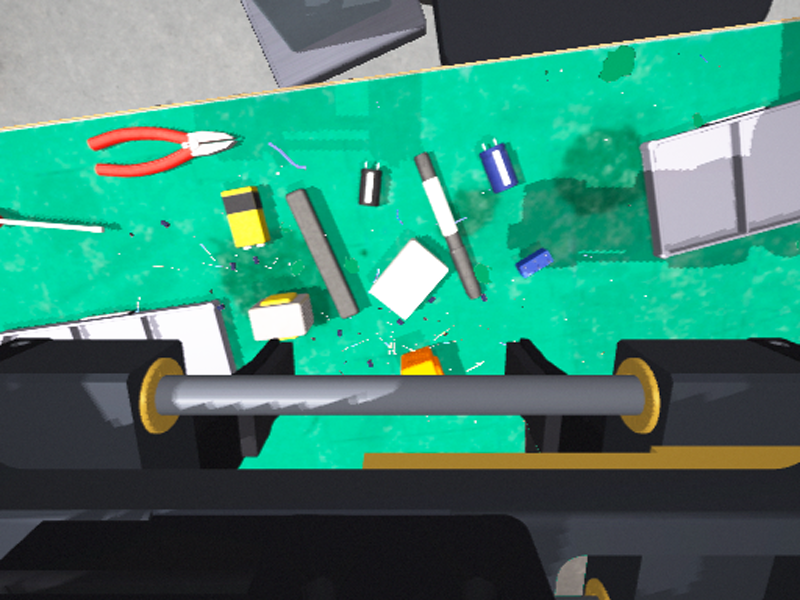

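Wrist view confirms the parts (800x600 picture): transformer (280,315), battery (243,215), black small capacitor (370,185), dark blue large capacitor (497,167), relay (535,262), fuse box (408,280). The orange look-alike is at (420,360). Next I'll measure the trays and plan the first approach.

```bash
cat >> h.py <<'E'
def yaw(o): R=np.array(o['ee_rot']);return np.degrees(np.arctan2(R[1,1],R[0,1]))
def plan(*wps):
    """wps: (x,y,z mm, yaw deg of tool y); prints the tool-axis calls from measured pose"""
    o=get_obs();p=np.array(o['position'])*1000;a=yaw(o);print('at',p,a,o['time_s'])
    for w in wps:
        d=np.array(w[:3])-p;da=w[3]-a
        n=int(max(np.ceil(np.linalg.norm(d)/240),np.ceil(abs(da)/41),1))
        for i in range(n):
            r=np.radians(a);e=d/n
            print(w,'shift',np.round([-np.sin(r)*e[0]+np.cos(r)*e[1],np.cos(r)*e[0]+np.sin(r)*e[1],-e[2]]),'turn',round(-da/n,1))
            a+=da/n
        p=np.array(w[:3])
def look(names,cam='wrist',zs={}):
    H=dict(tray_three=.014,tray_two=.014,transformer=.038,large_capacitor=.014,small_capacitor=.012,relay=.015,nine_volt_cell=.018,fuse_box=.022)
    o=get_obs();im=eyes.grab_frame(cam)
    for n in names:
        for d in finder.silhouettes(n,cam)[:2]:
            c=max(cv2.findContours(d['mask'].astype('uint8'),0,2)[0],key=cv2.contourArea)[:,0]
            r=cv2.minAreaRect((ray(cam,c,zs.get(n,H[n]),o)*1000).astype('float32'))
            (w,h),a=r[1],r[2]
            print(n,round(d['conf'],2),np.round(d['uv']),'c',np.round(r[0],1),'long',round(max(w,h)),'short',round(min(w,h)),'short-axis dir',round(a if w<h else a-90,1))
    return im
E
python3 - <<'E'
from h import *
look(['tray_three','tray_two'],'top')
plan((454,-30,120,62))
E
```

```text
tray_three 0.84 [300. 207.] c [ 515.4 -317.5] long 204 short 101 short-axis dir -14.4
tray_three 0.52 [258. 223.] c [ 438.5 -140.9] long 50 short 26 short-axis dir 79.9
tray_two 0.87 [159. 192.] c [566.2 262.5] long 149 short 102 short-axis dir -7.0
at [529.555  -28.7251 222.595 ] 68.26627861853022 3.1
(454, -30, 120, 62) shift [ 70. -29. 103.] turn 6.3
```

apply_moves(
  rows=[
    [[35,-15,50,0,0,6,60],[70,-29,80,0,0,6,60],[70,-29,103,0,0,6,60],[70,-29,103,0,0,6,60],[70,-29,103,0,0,6,60]],
  ],
)

```text
time_s: 3.6
position: [0.4547, -0.03, 0.1206]
ee_rot: [[-0.885, 0.466, 0.001], [0.466, 0.885, 0.0], [-0.001, 0.0, -1.0]]
ft_force: [0.8, -0.7, 0.9]
finger_gap: 0.709
grasp_force: 0.0
```

```bash
python3 - <<'E'
from h import *
im=look(['small_capacitor','large_capacitor','relay','nine_volt_cell'])
cv2.imwrite('pics/w2.png',cv2.resize(im[...,::-1],(800,600),interpolation=cv2.INTER_CUBIC))
E
```

```text
small_capacitor 0.95 [252. 191.] c [454.2 -31.4] long 34 short 20 short-axis dir 62.6
large_capacitor 0.57 [361. 170.] c [480.7  74.7] long 44 short 23 short-axis dir -87.9
relay 0.48 [255. 192.] c [454.  -30.2] long 36 short 17 short-axis dir 61.7
nine_volt_cell 0.96 [158. 215.] c [ 433.6 -135.6] long 46 short 33 short-axis dir 79.0
```

View pics/w2.png

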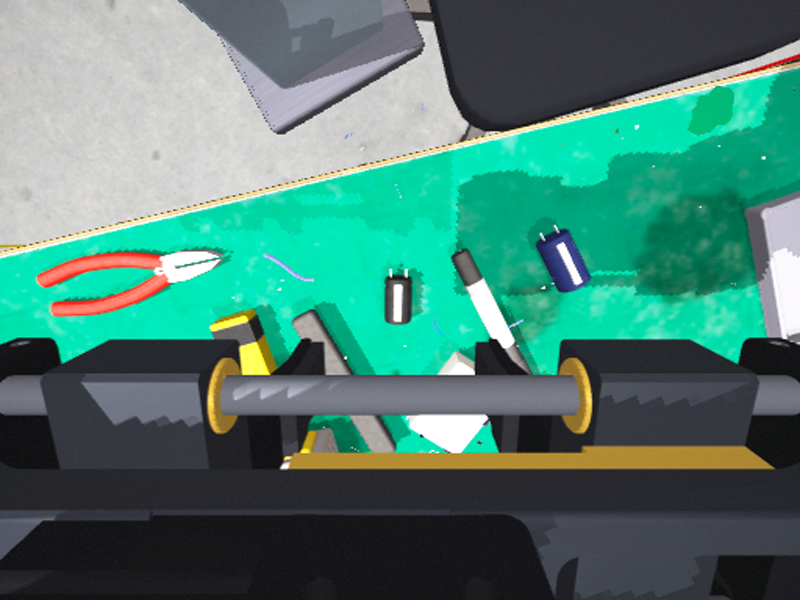

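Small capacitor confirmed: black can at (398,297) with its pins toward the robot and free space either side. Descending.

apply_moves(
  rows=[
    [[0,0,50,0,0,0,42],[0,0,90,0,0,0,42],[0,0,110,0,0,0,42],[0,-1,117,0,0,0,42],[0,-1,117,0,0,0,42]],
  ],
  force=15,
)

```text
time_s: 4.35
position: [0.4535, -0.0311, 0.0025]
ee_rot: [[-0.885, 0.466, -0.001], [0.466, 0.885, -0.0], [0.0, -0.001, -1.0]]
ft_force: [0.1, -0.7, 0.3]
finger_gap: 0.493
grasp_force: 0.0
```

apply_moves(
  rows=[
    [[0,0,0,0,0,0,5],[0,0,0,0,0,0,5],[0,0,0,0,0,0,5],[0,0,0,0,0,0,5],[0,0,0,0,0,0,5]],
  ],
  force=15,
)

```text
time_s: 4.85
position: [0.4538, -0.0308, 0.0031]
ee_rot: [[-0.885, 0.466, 0.001], [0.466, 0.885, 0.0], [-0.001, 0.001, -1.0]]
ft_force: [-0.9, 1.1, 5.1]
finger_gap: 0.184
grasp_force: 15.0
```

apply_moves(
  rows=[
    [[0,0,-10,0,0,0,5],[0,0,-40,0,0,0,5],[0,0,-80,0,0,0,5],[0,0,-120,0,0,0,5],[0,0,-120,0,0,0,5]],
  ],
)

```text
time_s: 5.35
position: [0.4562, -0.031, 0.1279]
ee_rot: [[-0.885, 0.466, 0.008], [0.466, 0.885, 0.002], [-0.006, 0.005, -1.0]]
ft_force: [0.7, 0.4, -1.4]
finger_gap: 0.185
grasp_force: 15.0
```

```bash
python3 - <<'E'
from h import *
t=np.radians(-7+90);c=np.array([566,262]);y=np.array([np.cos(t),np.sin(t)])
print(c-36*y,c+36*y)
t=np.radians(-14.4+90);d=np.array([515.5,-319]);v=np.array([np.cos(t),np.sin(t)])
print(d-68*v,d,d+68*v)
print(get_obs()['finger_gap']*87,get_obs()['grasp_force'])
p=c+36*y
plan((*p,120,-7),(*p,8,-7))
E
```

```text
[561.6127 226.2683] [570.3873 297.7317]
[ 498.5891 -384.8637] [ 515.5 -319. ] [ 532.4109 -253.1363]
16.080003791818058 14.997324496507645
at [456.2493 -31.0255 127.8839] 62.201148709314886 5.35
(np.float64(570.3872963625853), np.float64(297.7316614590876), 120, -7) shift [ 26. 172.   4.] turn 34.6
(np.float64(570.3872963625853), np.float64(297.7316614590876), 120, -7) shift [119. 127.   4.] turn 34.6
(np.float64(570.3872963625853), np.float64(297.7316614590876), 8, -7) shift [  0.   0. 112.] turn 0.0
```

apply_moves(
  rows=[
    [[5,35,0,0,0,7,5],[10,69,0,0,0,14,5],[16,103,2,0,0,21,5],[21,138,4,0,0,28,5],[26,172,4,0,0,34.6,5]],
  ],
)

```text
time_s: 5.85
position: [0.5104, 0.1347, 0.1185]
ee_rot: [[-0.459, 0.888, -0.0], [0.888, 0.459, -0.0], [0.0, -0.001, -1.0]]
ft_force: [0.5, -0.1, -0.4]
finger_gap: 0.186
grasp_force: 15.0
```

apply_moves(
  rows=[
    [[24,25,0,0,0,7,5],[48,51,0,0,0,14,5],[71,76,0,0,0,21,5],[95,102,0,0,0,28,5],[119,127,0,0,0,34.6,5]],
  ],
)

```text
time_s: 6.35
position: [0.5679, 0.2989, 0.1186]
ee_rot: [[0.126, 0.992, -0.0], [0.992, -0.126, -0.0], [-0.0, -0.0, -1.0]]
ft_force: [0.6, -0.6, -0.7]
finger_gap: 0.184
grasp_force: 15.0
```

apply_moves(
  rows=[
    [[0,0,0,0,0,0,5],[0,0,0,0,0,0,5]],
  ],
)

```text
time_s: 6.55
position: [0.5674, 0.298, 0.1181]
ee_rot: [[0.119, 0.993, -0.001], [0.993, -0.119, -0.001], [-0.001, -0.0, -1.0]]
ft_force: [-0.4, -0.1, -0.8]
finger_gap: 0.185
grasp_force: 15.0
```

```bash
python3 - <<'E'
from h import *
im=look(['tray_two','small_capacitor'])
plan((570,298,7,-7))
cv2.imwrite('pics/w3.png',im[...,::-1])
E
```

```text
tray_two 0.78 [259. 186.] c [570.7 296.6] long 102 short 87 short-axis dir 83.1
small_capacitor 0.77 [254. 224.] c [562.9 262.7] long 34 short 33 short-axis dir -6.9
at [567.8919 296.2344 118.7619] -7.023398456849704 6.7
(570, 298, 7, -7) shift [  2.   2. 112.] turn -0.0
```

View pics/w3.png

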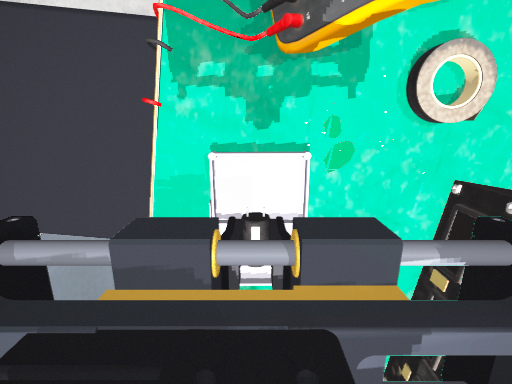

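The gripper holds the capacitor centred over the tray's far compartment (rim corners (212,155) to (308,155), divider near row 218). Lowering and releasing.

apply_moves(
  rows=[
    [[2,2,45,0,0,0,5],[2,2,85,0,0,0,5],[2,2,104,0,0,0,5],[2,2,111,0,0,0,5],[2,2,111,0,0,0,5]],
  ],
)

```text
time_s: 7.2
position: [0.5699, 0.2984, 0.0076]
ee_rot: [[0.122, 0.993, -0.001], [0.993, -0.122, -0.001], [-0.001, -0.001, -1.0]]
ft_force: [-0.1, -0.4, -0.0]
finger_gap: 0.186
grasp_force: 15.0
```

apply_moves(
  rows=[
    [[0,0,0,0,0,0,40],[0,0,0,0,0,0,40],[0,0,0,0,0,0,40],[0,0,-30,0,0,0,40],[0,0,-80,0,0,0,40]],
  ],
)

```text
time_s: 7.7
position: [0.568, 0.2985, 0.0857]
ee_rot: [[0.121, 0.993, -0.005], [0.993, -0.121, -0.003], [-0.004, -0.004, -1.0]]
ft_force: [1.1, 0.3, 0.6]
finger_gap: 0.45
grasp_force: 0.0
```

```bash
python3 - <<'E'
from h import *
plan((570,80,120,12))
E
```

```text
at [567.9814 298.5386  85.7447] -6.947751625806491 7.7
(570, 80, 120, 12) shift [-217.   28.  -34.] turn -18.9
```

Now over the relay (the tray gets a check on the way later).

apply_moves(
  rows=[
    [[-45,6,-34,0,0,-4,40],[-90,12,-34,0,0,-8,40],[-135,17,-34,0,0,-12,40],[-180,23,-34,0,0,-16,40],[-217,28,-34,0,0,-19,40]],
  ],
)

```text
time_s: 8.2
position: [0.5715, 0.0778, 0.1224]
ee_rot: [[-0.21, 0.978, 0.001], [0.978, 0.21, 0.0], [0.0, 0.001, -1.0]]
ft_force: [1.3, 0.8, 0.2]
finger_gap: 0.458
grasp_force: 0.0
```

apply_moves(
  rows=[
    [[0,0,0,0,0,0,40],[0,0,0,0,0,0,40]],
  ],
)

```text
time_s: 8.4
position: [0.5718, 0.0799, 0.1221]
ee_rot: [[-0.206, 0.979, 0.001], [0.979, 0.206, 0.001], [0.001, 0.001, -1.0]]
ft_force: [-0.1, 1.3, 0.3]
finger_gap: 0.462
grasp_force: 0.0
```

```bash
python3 - <<'E'
from h import *
im=look(['relay'])
plan((570,80,3,12))
cv2.imwrite('pics/w4.png',cv2.resize(im[60:260,120:400,::-1],(800,571),interpolation=cv2.INTER_CUBIC))
E
```

```text
relay 0.54 [256. 191.] c [570.6  81.3] long 30 short 13 short-axis dir 11.8
at [571.571   82.0916 121.765 ] 12.100569656646444 8.5
(570, 80, 3, 12) shift [ -2.  -2. 119.] turn 0.1
```

View pics/w4.png

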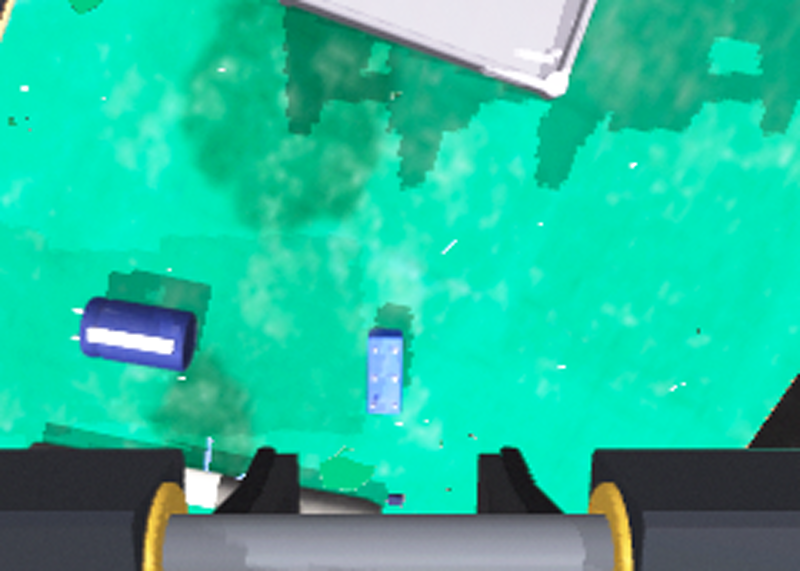

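Relay confirmed at (385,370) in the crop, light blue with pins on top, aligned with the fingers.

apply_moves(
  rows=[
    [[0,-1,50,0,0,0,40],[0,-1,90,0,0,0,40],[0,-1,112,0,0,0,40],[0,-1,119,0,0,0,40],[0,-1,119,0,0,0,40]],
  ],
)

```text
time_s: 9.0
position: [0.57, 0.0817, 0.0024]
ee_rot: [[-0.21, 0.978, -0.002], [0.978, 0.21, 0.0], [0.0, -0.002, -1.0]]
ft_force: [0.0, 0.1, 0.4]
finger_gap: 0.46
grasp_force: 0.0
```

apply_moves(
  rows=[
    [[0,0,0,0,0,0,3],[0,0,0,0,0,0,3],[0,0,0,0,0,0,3],[0,0,0,0,0,0,3],[0,0,0,0,0,0,3]],
  ],
  force=10,
)

```text
time_s: 9.5
position: [0.5707, 0.0806, 0.0028]
ee_rot: [[-0.209, 0.978, 0.0], [0.978, 0.209, 0.0], [0.0, 0.001, -1.0]]
ft_force: [0.0, 1.3, 2.4]
finger_gap: 0.141
grasp_force: 10.0
```

apply_moves(
  rows=[
    [[0,0,-10,0,0,0,3],[0,0,-40,0,0,0,3],[0,0,-80,0,0,0,3],[0,0,-120,0,0,0,3],[0,0,-120,0,0,0,3]],
  ],
)

```text
time_s: 10.0
position: [0.5737, 0.0806, 0.1288]
ee_rot: [[-0.208, 0.978, 0.009], [0.978, 0.208, 0.003], [0.001, 0.009, -1.0]]
ft_force: [1.1, -0.6, -1.0]
finger_gap: 0.141
grasp_force: 10.0
```

```bash
python3 - <<'E'
from h import *
plan((498.6,-385,120,-14.4))
E
```

```text
at [573.6951  80.636  128.7739] 11.998735762136766 10.0
(498.6, -385, 120, -14.4) shift [-220.  -85.    4.] turn 13.2
(498.6, -385, 120, -14.4) shift [-234.  -33.    4.] turn 13.2
```

apply_moves(
  rows=[
    [[-44,-17,0,0,0,3,3],[-88,-34,0,0,0,6,3],[-132,-51,0,0,0,9,3],[-176,-68,0,0,0,12,3],[-220,-85,0,0,0,13.2,3]],
  ],
)

```text
time_s: 10.5
position: [0.5326, -0.1541, 0.1228]
ee_rot: [[0.022, 1.0, 0.0], [1.0, -0.022, 0.0], [0.0, 0.0, -1.0]]
ft_force: [1.3, -0.1, -0.3]
finger_gap: 0.142
grasp_force: 10.0
```

apply_moves(
  rows=[
    [[-47,-7,0,0,0,3,3],[-94,-13,0,0,0,6,3],[-140,-20,0,0,0,9,3],[-187,-26,0,0,0,12,3],[-234,-33,0,0,0,13.2,3]],
  ],
)

```text
time_s: 11.0
position: [0.4951, -0.3872, 0.1226]
ee_rot: [[0.249, 0.968, 0.0], [0.968, -0.249, 0.0], [0.0, 0.0, -1.0]]
ft_force: [1.0, 0.8, 0.2]
finger_gap: 0.146
grasp_force: 10.0
```

apply_moves(
  rows=[
    [[0,0,0,0,0,0,3],[0,0,0,0,0,0,3]],
  ],
)

```text
time_s: 11.2
position: [0.4944, -0.3871, 0.1223]
ee_rot: [[0.251, 0.968, -0.001], [0.968, -0.251, -0.0], [-0.0, -0.001, -1.0]]
ft_force: [0.4, 0.9, 0.2]
finger_gap: 0.142
grasp_force: 10.0
```

```bash
python3 - <<'E'
from h import *
im=look(['tray_three'])
plan((498.6,-385,7,-14.4))
cv2.imwrite('pics/w5.png',im[...,::-1])
E
```

```text
tray_three 0.76 [259. 104.] c [ 516.7 -319.5] long 203 short 103 short-axis dir -14.0
at [ 495.9855 -384.5901  122.2848] -14.292548970386505 11.3
(498.6, -385, 7, -14.4) shift [  0.   3. 115.] turn 0.1
```

View pics/w5.png

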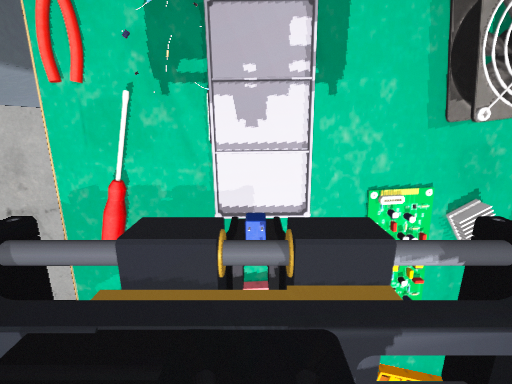

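The near compartment (rows 150–213, columns 215–310) lies under the tool, and the relay is held square.

apply_moves(
  rows=[
    [[0,3,45,0,0,0,3],[0,3,85,0,0,0,3],[0,3,108,0,0,0,3],[0,3,115,0,0,0,3],[0,3,115,0,0,0,3]],
  ],
)

```text
time_s: 11.8
position: [0.4989, -0.3849, 0.0072]
ee_rot: [[0.246, 0.969, -0.001], [0.969, -0.246, 0.001], [0.001, -0.001, -1.0]]
ft_force: [-0.9, -1.1, 0.9]
finger_gap: 0.142
grasp_force: 10.0
```

apply_moves(
  rows=[
    [[0,0,0,0,0,0,40],[0,0,0,0,0,0,40],[0,0,0,0,0,0,40],[0,0,-30,0,0,0,40],[0,0,-80,0,0,0,60]],
  ],
)

```text
time_s: 12.3
position: [0.497, -0.385, 0.0861]
ee_rot: [[0.248, 0.969, -0.005], [0.969, -0.248, 0.003], [0.001, -0.005, -1.0]]
ft_force: [0.6, -0.3, 1.2]
finger_gap: 0.473
grasp_force: 0.0
```

```bash
python3 - <<'E'
from h import *
plan((530,-147,140,-14.4))
E
```

```text
at [ 496.9972 -385.0181   86.063 ] -14.350407785746418 12.3
(530, -147, 140, -14.4) shift [119. -14. -27.] turn 0.0
(530, -147, 140, -14.4) shift [119. -14. -27.] turn 0.0
```

apply_moves(
  rows=[
    [[48,-6,-30,0,0,0,70],[95,-11,-54,0,0,0,70],[143,-17,-54,0,0,0,70],[191,-22,-54,0,0,0,70],[238,-28,-54,0,0,0,70]],
  ],
)

```text
time_s: 12.8
position: [0.5304, -0.1499, 0.1425]
ee_rot: [[0.248, 0.969, 0.002], [0.969, -0.248, 0.0], [0.001, 0.002, -1.0]]
ft_force: [1.2, -0.7, 0.3]
finger_gap: 0.788
grasp_force: 0.0
```

apply_moves(
  rows=[
    [[0,0,0,0,0,0,70],[0,0,0,0,0,0,70]],
  ],
)

```text
time_s: 13.0
position: [0.5305, -0.1505, 0.142]
ee_rot: [[0.245, 0.97, 0.001], [0.97, -0.245, 0.0], [0.001, 0.001, -1.0]]
ft_force: [-0.4, -0.7, 0.0]
finger_gap: 0.802
grasp_force: 0.0
```

```bash
python3 - <<'E'
from h import *
im=look(['transformer'])
cv2.imwrite('pics/w6.png',cv2.resize(im[60:260,120:400,::-1],(800,571),interpolation=cv2.INTER_CUBIC))
plan((530,-147,14,-14.4))
E
```

```text
transformer 0.93 [251. 186.] c [ 529.5 -145. ] long 50 short 36 short-axis dir -13.4
transformer 0.85 [334.  66.] c [629.1 -53.4] long 53 short 37 short-axis dir 88.7
at [ 529.7962 -153.2262  141.9307] -14.449131184501995 13.1
(530, -147, 14, -14.4) shift [  6.  -1. 128.] turn -0.0
```

View pics/w6.png

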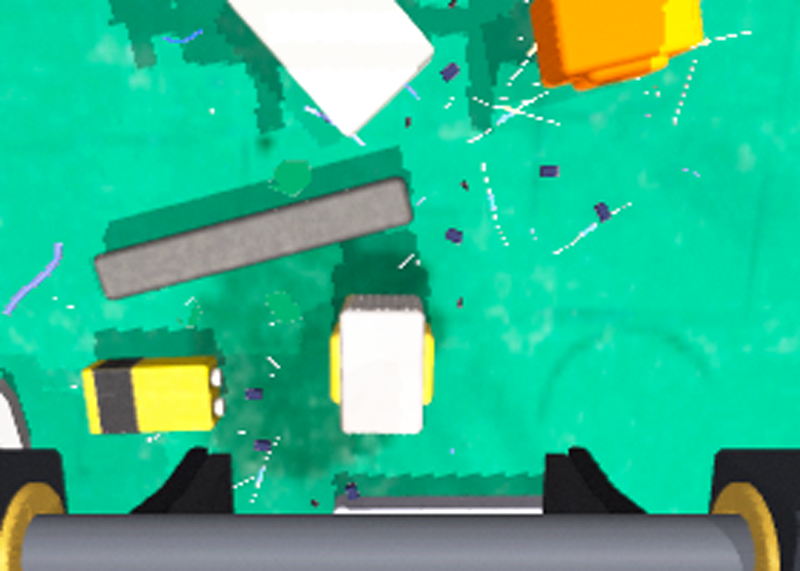

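Grey/yellow transformer confirmed at (383,365) in the crop, square to the fingers. The orange look-alike is clear at (615,40), and the battery is at (155,395), outside finger reach.

apply_moves(
  rows=[
    [[5,-1,45,0,0,0,62],[5,-1,90,0,0,0,62],[5,-1,120,0,0,0,62],[5,-1,133,0,0,0,62],[5,-1,133,0,0,0,62]],
  ],
)

```text
time_s: 13.6
position: [0.5291, -0.1482, 0.0075]
ee_rot: [[0.25, 0.968, -0.003], [0.968, -0.25, -0.001], [-0.001, -0.002, -1.0]]
ft_force: [-0.4, -0.6, 1.4]
finger_gap: 0.708
grasp_force: 0.0
```

apply_moves(
  rows=[
    [[0,0,0,0,0,0,25],[0,0,0,0,0,0,25],[0,0,0,0,0,0,25],[0,0,0,0,0,0,25],[0,0,0,0,0,0,25]],
  ],
  force=40,
)

```text
time_s: 14.1
position: [0.5304, -0.1466, 0.009]
ee_rot: [[0.248, 0.969, 0.001], [0.969, -0.248, 0.0], [0.0, 0.0, -1.0]]
ft_force: [-1.3, 0.0, 1.0]
finger_gap: 0.352
grasp_force: 0.7
```

apply_moves(
  rows=[
    [[0,0,-10,0,0,0,25],[0,0,-40,0,0,0,25],[0,0,-80,0,0,0,25],[0,0,-100,0,0,0,25],[0,0,-100,0,0,0,25]],
  ],
)

```text
time_s: 14.6
position: [0.532, -0.1473, 0.112]
ee_rot: [[0.248, 0.969, 0.005], [0.969, -0.248, 0.0], [0.001, 0.005, -1.0]]
ft_force: [0.4, 0.2, -1.9]
finger_gap: 0.339
grasp_force: 40.0
```

```bash
python3 - <<'E'
from h import *
plan((515.5,-319.5,108,-14.2),(515.5,-319.5,13,-14.2))
E
```

```text
at [ 532.0195 -147.3203  111.965 ] -14.378985137345092 14.6
(515.5, -319.5, 108, -14.2) shift [-171.   27.    4.] turn -0.2
(515.5, -319.5, 13, -14.2) shift [ 0.  0. 95.] turn -0.0
```

apply_moves(
  rows=[
    [[-35,5,0,0,0,0,25],[-70,11,0,0,0,0,25],[-105,16,0,0,0,0,25],[-140,22,0,0,0,0,25],[-171,27,0,0,0,0,25]],
  ],
)

```text
time_s: 15.1
position: [0.513, -0.3206, 0.1077]
ee_rot: [[0.248, 0.969, -0.001], [0.969, -0.248, 0.0], [0.0, -0.001, -1.0]]
ft_force: [-1.2, 0.4, -2.3]
finger_gap: 0.339
grasp_force: 40.0
```

apply_moves(
  rows=[
    [[0,0,0,0,0,0,25],[0,0,30,0,0,0,25],[0,0,60,0,0,0,25],[0,0,82,0,0,0,25],[0,0,88,0,0,0,25]],
  ],
)

```text
time_s: 15.6
position: [0.5122, -0.3174, 0.0174]
ee_rot: [[0.248, 0.969, -0.005], [0.969, -0.248, 0.002], [0.001, -0.005, -1.0]]
ft_force: [-0.5, 0.1, -1.3]
finger_gap: 0.338
grasp_force: 40.0
```

apply_moves(
  rows=[
    [[0,0,3,0,0,0,25],[0,0,4,0,0,0,25],[0,0,4,0,0,0,25],[0,0,4,0,0,0,25]],
  ],
)

```text
time_s: 16.0
position: [0.5146, -0.3193, 0.0175]
ee_rot: [[0.248, 0.969, 0.001], [0.969, -0.248, -0.0], [-0.0, 0.001, -1.0]]
ft_force: [0.3, -0.1, -1.4]
finger_gap: 0.343
grasp_force: 40.0
```

apply_moves(
  rows=[
    [[0,0,2,0,0,0,25],[0,0,4,0,0,0,25],[0,0,4,0,0,0,25],[0,0,4,0,0,0,25]],
  ],
)

```text
time_s: 16.4
position: [0.514, -0.3191, 0.0124]
ee_rot: [[0.248, 0.969, -0.0], [0.969, -0.248, 0.0], [0.0, -0.0, -1.0]]
ft_force: [-0.3, 0.3, -2.4]
finger_gap: 0.34
grasp_force: 40.0
```

apply_moves(
  rows=[
    [[0,0,1,0,0,0,25],[0,0,1,0,0,0,55],[0,0,1,0,0,0,55],[0,0,1,0,0,0,55],[0,0,1,0,0,0,55]],
  ],
)

```text
time_s: 16.9
position: [0.514, -0.3191, 0.0115]
ee_rot: [[0.248, 0.969, 0.0], [0.969, -0.248, 0.0], [0.0, 0.0, -1.0]]
ft_force: [-0.0, 0.1, 0.4]
finger_gap: 0.59
grasp_force: 0.0
```

apply_moves(
  rows=[
    [[0,0,-30,0,0,0,55],[0,0,-70,0,0,0,55],[0,0,-110,0,0,0,55],[0,0,-110,0,0,0,55],[0,0,-110,0,0,0,55]],
  ],
)

```text
time_s: 17.4
position: [0.5145, -0.3192, 0.1221]
ee_rot: [[0.248, 0.969, 0.002], [0.969, -0.248, -0.0], [0.0, 0.002, -1.0]]
ft_force: [-0.0, 0.6, -0.1]
finger_gap: 0.632
grasp_force: 0.0
```

```bash
python3 - <<'E'
from h import *
plan((437,-138,120,-100))
im=look(['transformer','relay'])
im2=eyes.grab_frame('scene')
v=np.hstack([cv2.resize(im[60:260,120:400],(400,286)),cv2.resize(im2[110:270,180:400],(400,286),interpolation=cv2.INTER_CUBIC)])
cv2.imwrite('pics/w7.png',v[...,::-1])
E
```

```text
at [ 514.4755 -319.158   122.1017] -14.35050594297244 17.4
(437, -138, 120, -100) shift [ 52. -40.   1.] turn 28.5
(437, -138, 120, -100) shift [ 27. -60.   1.] turn 28.5
(437, -138, 120, -100) shift [ -5. -65.   1.] turn 28.5
transformer 0.84 [255. 197.] c [ 514.8 -317.8] long 52 short 37 short-axis dir -14.4
relay 0.65 [255. 195.] c [ 512.1 -324.2] long 58 short 41 short-axis dir -14.4
```

View pics/w7.png

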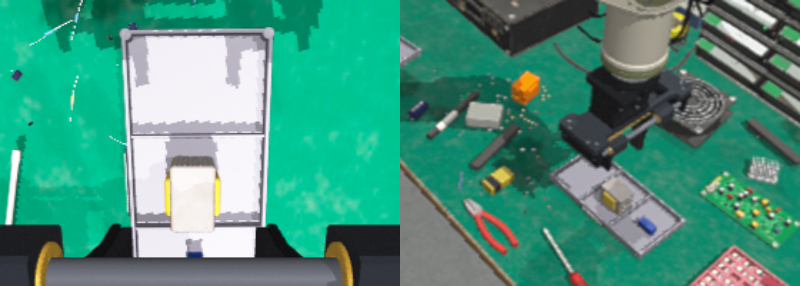

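Both sit level: the transformer in the middle compartment (left panel (193,195)) and the relay in the near one (right panel (647,226)). Battery next.

apply_moves(
  rows=[
    [[10,-8,0,0,0,6,50],[21,-16,0,0,0,12,50],[31,-24,0,0,0,18,50],[42,-32,0,0,0,23,50],[52,-40,0,0,0,28.5,50]],
  ],
)

```text
time_s: 18.1
position: [0.4874, -0.2581, 0.1205]
ee_rot: [[0.683, 0.731, -0.002], [0.731, -0.683, 0.0], [-0.001, -0.001, -1.0]]
ft_force: [1.0, -0.9, -0.0]
finger_gap: 0.576
grasp_force: 0.0
```

apply_moves(
  rows=[
    [[5,-12,0,0,0,6,50],[11,-24,0,0,0,12,50],[16,-36,0,0,0,18,50],[22,-48,0,0,0,23,50],[27,-60,0,0,0,28.5,50]],
  ],
)

```text
time_s: 18.6
position: [0.4619, -0.1976, 0.1207]
ee_rot: [[0.949, 0.316, -0.001], [0.316, -0.949, -0.0], [-0.001, -0.0, -1.0]]
ft_force: [0.5, -0.6, -0.7]
finger_gap: 0.572
grasp_force: 0.0
```

apply_moves(
  rows=[
    [[-1,-13,0,0,0,7,50],[-2,-26,0,0,0,14,50],[-4,-45,0,0,0,21,50],[-5,-65,0,0,0,28.5,50],[-5,-65,0,0,0,28.5,50]],
  ],
)

```text
time_s: 19.1
position: [0.4361, -0.1359, 0.1207]
ee_rot: [[0.985, -0.174, -0.001], [-0.174, -0.985, 0.002], [-0.002, -0.001, -1.0]]
ft_force: [-0.0, 0.5, -0.2]
finger_gap: 0.575
grasp_force: 0.0
```

apply_moves(
  rows=[
    [[0,0,0,0,0,0,50],[0,0,0,0,0,0,50]],
  ],
)

```text
time_s: 19.3
position: [0.4371, -0.1389, 0.1215]
ee_rot: [[0.986, -0.169, 0.0], [-0.169, -0.986, -0.001], [0.0, 0.0, -1.0]]
ft_force: [0.4, -0.4, 0.6]
finger_gap: 0.574
grasp_force: 0.0
```

```bash
python3 - <<'E'
from h import *
im=look(['nine_volt_cell'])
cv2.imwrite('pics/w8.png',cv2.resize(im[60:260,120:400,::-1],(800,571),interpolation=cv2.INTER_CUBIC))
plan((437,-138,3,-100))
E
```

```text
nine_volt_cell 0.76 [254. 189.] c [ 439.3 -140.8] long 54 short 29 short-axis dir 77.8
at [ 437.0662 -139.1769  121.4916] -99.82008609735722 19.4
(437, -138, 3, -100) shift [ -0.  -1. 118.] turn 0.2
```

View pics/w8.png

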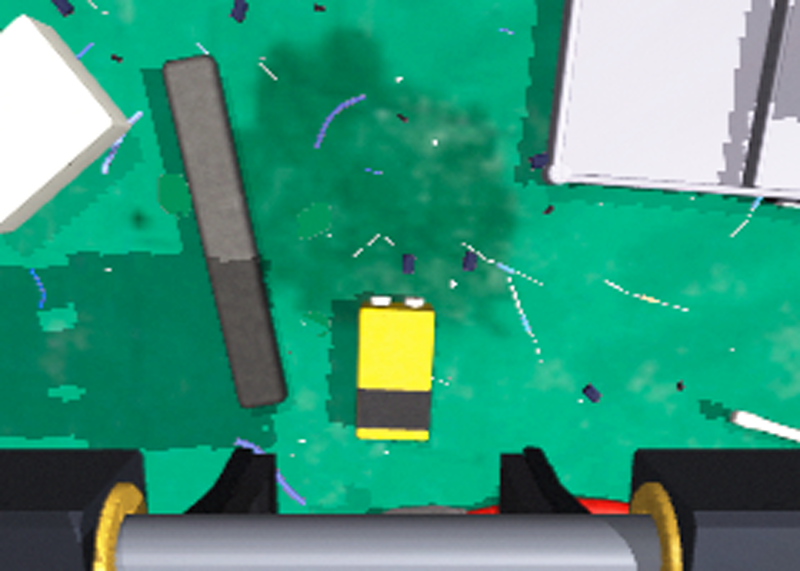

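Battery confirmed at (395,370), aligned with the fingers. The dark bar edge at (280,390) is about 43 mm off the axis, so I'll use a narrower opening.

apply_moves(
  rows=[
    [[1,1,30,0,0,0,42],[1,1,65,0,0,0,42],[1,1,100,0,0,0,42],[1,1,118,0,0,0,42],[1,1,118,0,0,0,42]],
  ],
)

```text
time_s: 19.9
position: [0.4369, -0.1408, 0.002]
ee_rot: [[0.985, -0.172, -0.003], [-0.172, -0.985, -0.001], [-0.003, 0.002, -1.0]]
ft_force: [-0.4, 0.5, 0.5]
finger_gap: 0.483
grasp_force: 0.0
```

apply_moves(
  rows=[
    [[0,0,0,0,0,0,15],[0,0,0,0,0,0,15],[0,0,0,0,0,0,15],[0,0,0,0,0,0,15],[0,0,0,0,0,0,15]],
  ],
  force=25,
)

```text
time_s: 20.4
position: [0.4379, -0.1392, 0.0036]
ee_rot: [[0.985, -0.171, 0.0], [-0.171, -0.985, 0.0], [0.0, -0.0, -1.0]]
ft_force: [-0.6, 0.3, -0.1]
finger_gap: 0.303
grasp_force: 25.0
```

apply_moves(
  rows=[
    [[0,0,0,0,0,0,15],[0,0,-20,0,0,0,15],[0,0,-60,0,0,0,15],[0,0,-110,0,0,0,15],[0,0,-110,0,0,0,15]],
  ],
)

```text
time_s: 20.9
position: [0.4413, -0.1393, 0.1185]
ee_rot: [[0.985, -0.17, 0.01], [-0.17, -0.985, 0.004], [0.009, -0.006, -1.0]]
ft_force: [0.7, 0.5, -0.4]
finger_gap: 0.3
grasp_force: 25.0
```

```bash
python3 - <<'E'
from h import *
plan((561.6,226.3,115,-7),(561.6,226.3,7.5,-7))
E
```

```text
at [ 441.3481 -139.2765  118.5328] -99.79184679269636 20.9
(561.6, 226.3, 115, -7) shift [  19. -127.    1.] turn -30.9
(561.6, 226.3, 115, -7) shift [ 81. -99.   1.] turn -30.9
(561.6, 226.3, 115, -7) shift [121. -43.   1.] turn -30.9
(561.6, 226.3, 7.5, -7) shift [  0.   0. 108.] turn -0.0
```

apply_moves(
  rows=[
    [[4,-25,0,0,0,-6,15],[8,-50,0,0,0,-12,15],[12,-75,0,0,0,-18,15],[16,-100,0,0,0,-25,15],[19,-127,0,0,0,-30.9,15]],
  ],
)

```text
time_s: 21.4
position: [0.4783, -0.0166, 0.1131]
ee_rot: [[0.932, 0.363, -0.0], [0.363, -0.932, 0.0], [-0.0, -0.0, -1.0]]
ft_force: [0.2, 0.5, -0.9]
finger_gap: 0.305
grasp_force: 25.0
```

apply_moves(
  rows=[
    [[16,-20,0,0,0,-6,15],[32,-40,0,0,0,-12,15],[48,-60,0,0,0,-18,15],[64,-80,0,0,0,-25,15],[81,-99,0,0,0,-30.9,15]],
  ],
)

```text
time_s: 21.9
position: [0.5182, 0.1051, 0.1128]
ee_rot: [[0.612, 0.79, -0.001], [0.79, -0.612, 0.0], [-0.0, -0.001, -1.0]]
ft_force: [-0.2, -0.0, 0.0]
finger_gap: 0.302
grasp_force: 25.0
```

apply_moves(
  rows=[
    [[24,-9,0,0,0,-6,15],[48,-18,0,0,0,-12,15],[72,-26,0,0,0,-18,15],[97,-35,0,0,0,-25,15],[121,-43,0,0,0,-30.9,15]],
  ],
)

```text
time_s: 22.4
position: [0.5589, 0.2269, 0.1126]
ee_rot: [[0.119, 0.993, -0.001], [0.993, -0.119, 0.0], [-0.0, -0.001, -1.0]]
ft_force: [0.4, 0.8, 0.0]
finger_gap: 0.301
grasp_force: 25.0
```

apply_moves(
  rows=[
    [[0,0,0,0,0,0,15],[0,0,0,0,0,0,15],[0,0,0,0,0,0,15]],
  ],
)

```text
time_s: 22.7
position: [0.5589, 0.2244, 0.1131]
ee_rot: [[0.127, 0.992, -0.001], [0.992, -0.127, -0.001], [-0.001, -0.001, -1.0]]
ft_force: [0.1, -1.2, 0.3]
finger_gap: 0.302
grasp_force: 25.0
```

```bash
python3 - <<'E'
from h import *
im=look(['tray_two','small_capacitor'])
plan((561.6,226.3,7,-7))
cv2.imwrite('pics/w9.png',im[...,::-1])
E
```

```text
tray_two 0.91 [260. 142.] c [566.4 264.4] long 148 short 101 short-axis dir -6.8
small_capacitor 0.56 [259. 118.] c [570.1 297.8] long 31 short 18 short-axis dir -7.8
at [559.0246 224.8277 113.5712] -7.26010406452891 22.85
(561.6, 226.3, 7, -7) shift [  2.   2. 107.] turn -0.3
```

View pics/w9.png

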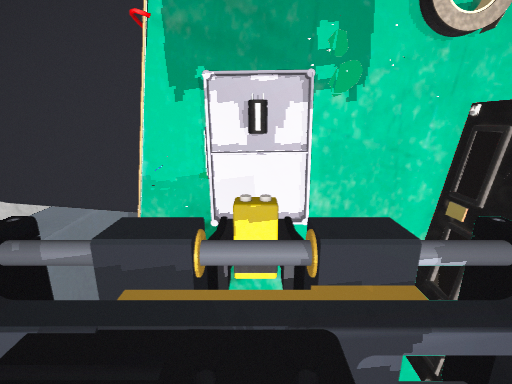

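Small capacitor sits in the far compartment (258,116). The battery is held over the near compartment (rows 152–222), which is centred on the tool.

apply_moves(
  rows=[
    [[3,3,40,0,0,0,15],[3,3,80,0,0,0,15],[3,3,99,0,0,0,15],[3,3,106,0,0,0,15],[3,3,106,0,0,0,15]],
  ],
)

```text
time_s: 23.35
position: [0.5621, 0.2278, 0.0075]
ee_rot: [[0.126, 0.992, -0.001], [0.992, -0.126, -0.0], [-0.001, -0.001, -1.0]]
ft_force: [0.6, -0.3, -0.3]
finger_gap: 0.299
grasp_force: 25.0
```

apply_moves(
  rows=[
    [[0,0,0,0,0,0,45],[0,0,0,0,0,0,45],[0,0,0,0,0,0,45],[0,0,-30,0,0,0,45],[0,0,-80,0,0,0,45]],
  ],
)

```text
time_s: 23.85
position: [0.5604, 0.2276, 0.086]
ee_rot: [[0.125, 0.992, -0.005], [0.992, -0.125, -0.003], [-0.004, -0.004, -1.0]]
ft_force: [0.1, 1.1, 0.6]
finger_gap: 0.51
grasp_force: 0.0
```

```bash
python3 - <<'E'
from h import *
plan((483,75,120,-88))
E
```

```text
at [560.446  227.6357  86.0229] -7.153625200418987 23.85
(483, 75, 120, -88) shift [-81. -29. -17.] turn 40.4
(483, 75, 120, -88) shift [-80.  30. -17.] turn 40.4
```

apply_moves(
  rows=[
    [[-16,-6,-34,0,0,8,45],[-32,-12,-34,0,0,16,45],[-48,-17,-34,0,0,24,45],[-64,-23,-34,0,0,32,45],[-81,-29,-34,0,0,40.4,45]],
  ],
)

```text
time_s: 24.35
position: [0.5234, 0.1512, 0.1219]
ee_rot: [[0.742, 0.671, 0.001], [0.671, -0.742, 0.001], [0.001, -0.0, -1.0]]
ft_force: [-0.5, -0.3, -0.9]
finger_gap: 0.52
grasp_force: 0.0
```

apply_moves(
  rows=[
    [[-16,6,0,0,0,8,45],[-32,12,0,0,0,16,45],[-48,18,0,0,0,24,45],[-64,24,0,0,0,32,45],[-80,30,0,0,0,40.4,45]],
  ],
)

```text
time_s: 24.85
position: [0.4845, 0.0749, 0.1217]
ee_rot: [[1.0, 0.03, 0.0], [0.03, -1.0, 0.001], [0.0, -0.001, -1.0]]
ft_force: [-0.3, 0.6, -0.2]
finger_gap: 0.52
grasp_force: 0.0
```

apply_moves(
  rows=[
    [[0,0,0,0,0,0,45],[0,0,0,0,0,0,45]],
  ],
)

```text
time_s: 25.05
position: [0.485, 0.0761, 0.1219]
ee_rot: [[0.999, 0.039, 0.001], [0.039, -0.999, 0.001], [0.001, -0.001, -1.0]]
ft_force: [-0.2, 0.5, -0.2]
finger_gap: 0.516
grasp_force: 0.0
```

```bash
python3 - <<'E'
from h import *
im=look(['large_capacitor'])
cv2.imwrite('pics/w10.png',cv2.resize(im[60:260,120:400,::-1],(800,571),interpolation=cv2.INTER_CUBIC))
plan((483,75,3,-88))
E
```

```text
large_capacitor 0.58 [257. 196.] c [481.3  75.7] long 41 short 21 short-axis dir -88.3
at [485.1679  76.4373 121.744 ] -87.74138306401768 25.15
(483, 75, 3, -88) shift [ -2.   1. 119.] turn 0.3
```

View pics/w10.png

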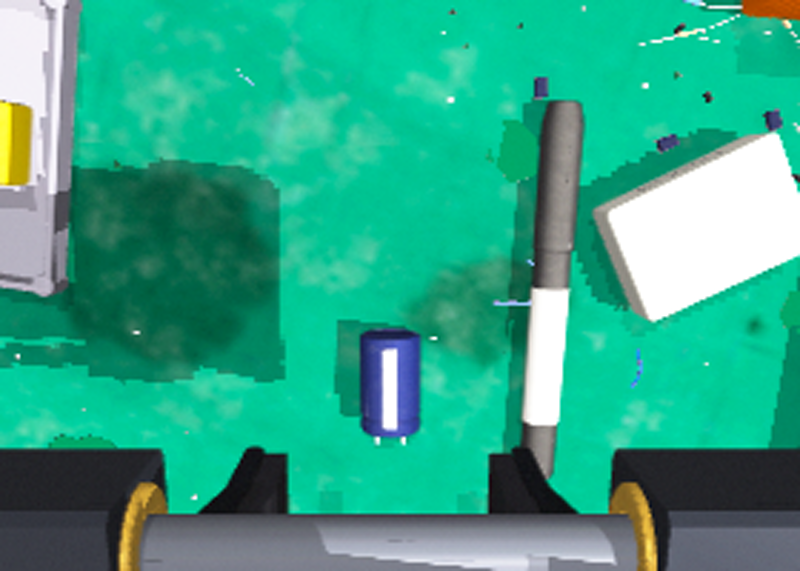

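Large capacitor confirmed: dark blue can at (390,383), pins toward the robot, with the pen about 50 mm clear.

apply_moves(
  rows=[
    [[0,0,30,0,0,0,44],[0,0,65,0,0,0,44],[-1,1,100,0,0,0,44],[-1,1,117,0,0,0,44],[-1,1,117,0,0,0,44]],
  ],
)

```text
time_s: 25.65
position: [0.4832, 0.0743, 0.0026]
ee_rot: [[0.999, 0.038, -0.002], [0.038, -0.999, -0.002], [-0.003, 0.002, -1.0]]
ft_force: [-0.5, 0.1, 1.0]
finger_gap: 0.505
grasp_force: 0.0
```

apply_moves(
  rows=[
    [[0,0,0,0,0,0,8],[0,0,0,0,0,0,8],[0,0,0,0,0,0,8],[0,0,0,0,0,0,8],[0,0,0,0,0,0,8]],
  ],
  force=15,
)

```text
time_s: 26.15
position: [0.4841, 0.0748, 0.005]
ee_rot: [[0.999, 0.036, 0.001], [0.036, -0.999, 0.001], [0.001, -0.001, -1.0]]
ft_force: [-1.4, 0.5, 4.3]
finger_gap: 0.225
grasp_force: 15.0
```

apply_moves(
  rows=[
    [[0,0,0,0,0,0,8],[0,0,-20,0,0,0,8],[0,0,-60,0,0,0,8],[0,0,-110,0,0,0,8],[0,0,-110,0,0,0,8]],
  ],
)

```text
time_s: 26.65
position: [0.4869, 0.0749, 0.1194]
ee_rot: [[0.999, 0.035, 0.007], [0.035, -0.999, 0.004], [0.007, -0.004, -1.0]]
ft_force: [0.2, 0.8, -1.6]
finger_gap: 0.226
grasp_force: 15.0
```

```bash
python3 - <<'E'
from h import *
plan((532.8,-253.5,115,-14.2))
E
```

```text
at [486.8928  74.8884 119.445 ] -87.984850724093 26.65
(532.8, -253.5, 115, -14.2) shift [ 17. 165.   2.] turn -36.9
(532.8, -253.5, 115, -14.2) shift [-85. 142.   2.] turn -36.9
```

apply_moves(
  rows=[
    [[3,33,0,0,0,-7,8],[7,66,0,0,0,-15,8],[10,99,0,0,0,-22,8],[14,132,0,0,0,-30,8],[17,165,0,0,0,-36.9,8]],
  ],
)

```text
time_s: 27.15
position: [0.5066, -0.091, 0.1143]
ee_rot: [[0.774, 0.633, 0.0], [0.633, -0.774, 0.001], [0.0, -0.0, -1.0]]
ft_force: [0.6, -0.3, -0.5]
finger_gap: 0.223
grasp_force: 15.0
```

apply_moves(
  rows=[
    [[-17,28,0,0,0,-7,8],[-34,57,0,0,0,-15,8],[-51,85,0,0,0,-22,8],[-68,114,0,0,0,-30,8],[-85,142,0,0,0,-36.9,8]],
  ],
)

```text
time_s: 27.65
position: [0.5297, -0.255, 0.114]
ee_rot: [[0.239, 0.971, -0.0], [0.971, -0.239, 0.0], [0.0, -0.0, -1.0]]
ft_force: [-1.0, 0.6, -0.0]
finger_gap: 0.227
grasp_force: 15.0
```

apply_moves(
  rows=[
    [[0,0,0,0,0,0,8],[0,0,0,0,0,0,8],[0,0,0,0,0,0,8]],
  ],
)

```text
time_s: 27.95
position: [0.5299, -0.2525, 0.1141]
ee_rot: [[0.245, 0.97, -0.0], [0.97, -0.245, 0.001], [0.001, -0.001, -1.0]]
ft_force: [1.0, 0.0, -0.1]
finger_gap: 0.227
grasp_force: 15.0
```

```bash
python3 - <<'E'
from h import *
im=look(['tray_three','transformer'])
plan((532.8,-253.5,8,-14.2))
cv2.imwrite('pics/w11.png',im[...,::-1])
E
```

```text
transformer 0.59 [256. 280.] c [ 509.6 -331.8] long 35 short 22 short-axis dir 75.9
at [ 530.1655 -252.2795  114.4253] -14.075685103293248 28.1
(532.8, -253.5, 8, -14.2) shift [ -1.   3. 106.] turn 0.1
```

View pics/w11.png

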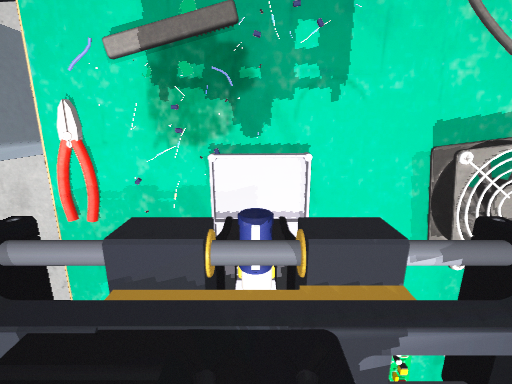

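Capacitor held over the empty far compartment (rim (213,156)–(308,156)). Lowering.

apply_moves(
  rows=[
    [[0,3,40,0,0,0,8],[0,3,80,0,0,0,8],[0,3,99,0,0,0,8],[0,3,106,0,0,0,8],[0,3,106,0,0,0,8]],
  ],
)

```text
time_s: 28.6
position: [0.5324, -0.2536, 0.0081]
ee_rot: [[0.244, 0.97, -0.001], [0.97, -0.244, 0.001], [0.0, -0.001, -1.0]]
ft_force: [0.8, -0.1, 0.5]
finger_gap: 0.226
grasp_force: 15.0
```

apply_moves(
  rows=[
    [[0,0,0,0,0,0,45],[0,0,0,0,0,0,45],[0,0,0,0,0,0,45],[0,0,-30,0,0,0,45],[0,0,-80,0,0,0,45]],
  ],
)

```text
time_s: 29.1
position: [0.531, -0.2534, 0.0873]
ee_rot: [[0.244, 0.97, -0.005], [0.97, -0.244, 0.001], [-0.0, -0.005, -1.0]]
ft_force: [0.6, 0.7, 0.8]
finger_gap: 0.505
grasp_force: 0.0
```

apply_moves(
  rows=[
    [[20,0,-50,0,0,0,45],[60,0,-90,0,0,0,45],[100,0,-130,0,0,0,45],[145,0,-130,0,0,0,45],[190,0,-130,0,0,0,45]],
  ],
)

```text
time_s: 29.6
position: [0.5796, -0.072, 0.2212]
ee_rot: [[0.246, 0.969, 0.005], [0.969, -0.246, 0.001], [0.002, 0.004, -1.0]]
ft_force: [1.3, 0.9, 0.0]
finger_gap: 0.515
grasp_force: 0.0
```

```bash
python3 - <<'E'
from h import *
a=eyes.grab_frame('top');b=eyes.grab_frame('scene')
v=np.vstack([cv2.resize(a[150:250,130:350],(660,300),interpolation=cv2.INTER_CUBIC),cv2.resize(b[110:270,130:400][:123],(660,300),interpolation=cv2.INTER_CUBIC)])
cv2.imwrite('pics/fin.png',v[...,::-1]);o=get_obs();print(o['position'],o['time_s'],o['grasp_force'])
E
```

```text
[ 0.5806 -0.0641  0.2187] 29.7 0.0
```

View pics/fin.png

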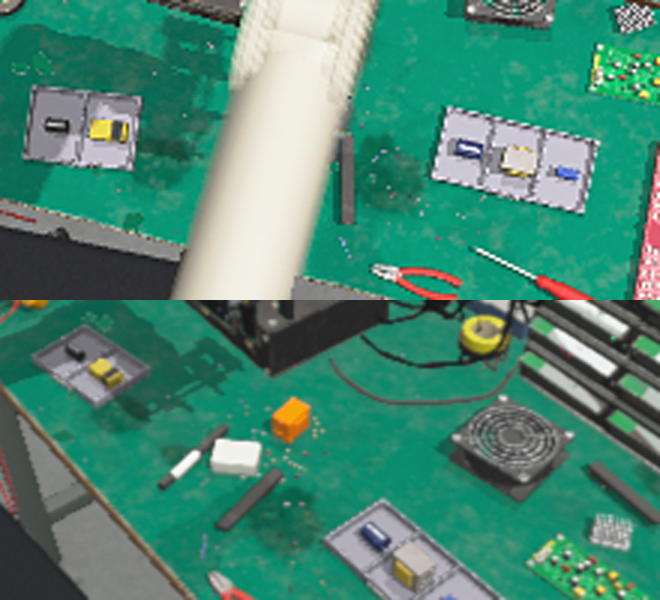

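All five parts sit in their compartments: small capacitor (57,125) and battery (110,130) in the short tray; large capacitor (467,148), transformer (519,160) and relay (568,173) in the long one. The fuse box has not moved. Handing in.

```bash
python3 -c "
from station import job
print(job.finish_job())"
```

```text
the job is handed in; nothing more can be done
None
```

Both kits are made up and the job is handed in at about 30 s: the final pictures show all five parts flat in their correct compartments and the fuse box not moved, though the hand-in returned no verdict.

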